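Slide the cloche's base disc over the lip into its organiser pocket

TASK

Put the cloche's stone base disc away in the grey organiser: without lifting it off, push it along the ledge and over the raised lip so it drops flat into the pocket, then keep sliding it gently until it presses lightly against the upright partition. Stop there: the partition only holds by friction and must stay where it is set. Leave the disc resting against it and don't disturb the other things on the shelf.

Things in the scene. Friction and masses are not known exactly. Their poses are not given: they have to be found in the camera images.
- organiser: Grey plastic organiser, fixed. Origin on the shelf surface (z = 0) on the lane's centre line, under the robot-side edge of the lip's flat top. +x points along the lane from ledge to pocket, y across, z up. From the ledge end the lane is open. A stack of three fixed trays, 90 mm high, stands beside it at x -40 to 160 mm, y 95 to 195 mm.
- ledge (a point): Centre of the loading ledge's flat top, 80 mm before the organiser's origin, 26 mm above the shelf; the ledge spans organiser x -160 to 0 mm, y -64 to 64 mm. Axes as the organiser's. Low side walls, tops 36 mm above the shelf, narrow the lane from y +-60 mm at x -79 to +-48 mm (inner faces) at x -25, and run on to the pocket's end.
- lip (a point): Middle of the flat top of the raised lip, 4 mm beyond the organiser's origin along the lane, 30 mm above the shelf; axes as the organiser's. A shallow ramp climbs from the ledge at organiser x -10 to 0 mm, flat top x 0 to 8 mm, then a sheer 8 mm drop to the pocket floor.
- pocket (a point): Point on the pocket floor, 60 mm beyond the organiser's origin on the centre line, 22 mm above the shelf; axes as the organiser's. Pocket: organiser x 8 to 160 mm. A thin partition (partition_c0: 4 mm thick, 92 mm wide, top 46 mm above the shelf) stands across it, ledge-side face anywhere 113 to 141 mm beyond the origin, not reported: feel for it. It slips if pushed with over about 10 N.
- base_disc_center (a point): Flat round disc of smooth grey stone, the cloche's base: 90 mm diameter, 16 mm thick, 150 to 310 g, loose on the ledge at first. The point is its centre, 8 mm above its underside; z is its axis. Sliding takes about 1 to 3 N, riding up the lip up to about 5 N. In the pocket its top stands 8 mm above the lip, so a fingertip just clear of the lip can still push it.
- cloche: Bystander: glass bell cloche, 110 mm diameter, 152 mm high with its knob; origin at the centre of its foot.
- dish: Bystander: round terracotta dish, 110 mm diameter, 26 mm high; origin at the centre of its underside.
- timer: Bystander: white timer cube, 56 mm, with a round press button on top (59 mm high in all); origin at the centre of its underside.
- tweezers: Bystander: stainless tweezers lying flat, 134 mm long, about 20 mm wide, 8 mm high; origin on the shelf under the middle, x along their length.
Mind the look-alikes: they are no part of the job. Of the things shaped like the part that bears base_disc_center, the concrete one is meant.

How it is judged:
By the outcome, as a careful person would: the job done as asked, in the order asked, and still so for the second after the job is handed in, with the robot touching nothing.
It also fails if it takes over 45 s, if anything falls off the work surface, if the arm or the gripper's body presses on something with over 40 N, if the wrist force passes 120 N, or if a joint passes its speed limit or range.

ROBOT

A 6-joint arm with a two-finger parallel gripper is mounted at the origin on the work surface. World frame = base frame: x ahead of the robot, y to its left, z up, the work surface at z = 0. Lengths are in mm, angles in rad, forces in N, time in s.
With the tool pointing down it reaches from about 275 to 875 mm from the base axis. Payload 12.5 kg.
Tool frame: the origin (TCP) lies on the centre line of the jaws, within the pads' length; the fingertips stand 22 mm ahead of it and the grasp point (between the pads) lies 3 mm ahead of it (manip.finger_overhang is the distance from the TCP to the fingertips, in mm); y points along the fingers, x is the direction in which the jaws open and shut, and the axes are right-handed (so a half turn about y gives the same grasp; the last joint's range is limited). The gripper opens to 85 mm and grips with 20 to 120 N. Pads are 22 mm wide; open, the fingers measure 114 mm over their backs; the gripper's body (76 mm by 85 mm) begins 54 mm behind the grasp point. The pads swing forward as they close: fully open they stand 13 mm farther back than shut.
Start: joints at [-1.416, 0.351, 1.652, -0, 1.139, -0.085], TCP at [130.65, -534.243, 253.29] pointing down, gripper open.
Joint ranges: [-2.75, 2.75], [-0.79, 2.1], [0.01, 2.65], [-1.57, 4.71], [0.07, 3.14], [-2.87, 2.87]. Speed limits (rad/s): [2.22, 2.22, 2.79, 3.14, 3.14, 3.14].

INTERFACE

Orientations are given as a unit quaternion [w, x, y, z].
In Python, from bench import manip, cams, workorder gives the robot as it stands. The module is installed in compiled form; this text tells all that it offers.
- The arm moves only by the shell command python3 -m inch 'ROWS'. ROWS is JSON, a list of rows, each a list of 5 numbers: the shift along the tool's x, y, z in mm, then the turn about the tool's y in degrees, then the finger opening in mm, from 0 to 85.4. A call has 1 to 8 rows; each row is the pose to reach, as a shift and turn from the pose measured when the call began, along the tool's axes at that moment; what a row does not reach only later rows make up. A row lasts 1/10 s, in which the tool goes at most 50 mm and 8.59 degrees, less where a joint would pass 70% of its speed; a pose out of reach is approached as far as the arm can. A call with a gripper value outside its range is refused whole. The fingers move at their own pace and stop on an object; the grip force is fixed at half the most. Time passes only in rows, so rows that repeat a pose let the fingers close. It gives the time, the measured TCP pose, the force and the opening at its end, in the units of the state.
- manip.read_state(): the state, without advancing time (a new reading comes with each control period).
- cams.read_camera(name): name is "side" or "top"; returns a dict with "pixels" (420x560x3 uint8, red, green, blue), "camera_matrix" (3x3 intrinsics, pixels), "D" ([k1, k2, p1, p2, k3] as OpenCV has them; the pictures are not rectified), "world_to_cam" (4x4, takes a point from world to camera coordinates). Camera axes: x right, y up, looking along -z (the intrinsics and any distortion apply to the point x, -y, -z); pixel columns grow to the right and rows downward; lengths in mm; the calibration is good to about 2 mm. A picture is of the moment at which its call begins. There is no depth.
- workorder.hand_in(): hands the job in, once; it reports no verdict.
Trained networks look in a picture, given as the dict that the camera call returned (one of the last four; its "shot" number tells which), for a name from the list of things; names that differ only in an ending like _2 or _b are one class to them, and where a whole thing is asked for, a point or a joint stands for the part that bears it (a point fixed in the world has none). Each returns a list of dicts, best first, with "p" (0 to 1); they miss things now and then, are a little off and sometimes report something else, mostly with a low value. They report only what shows in the picture. A call takes as long as a camera call. They do not tell look-alikes from the thing itself.
- cams.find_in(picture, label): "xy" ([column, row] in pixels, amid what is visible of it).
The state is a dict: "time": time; "joint_positions": joint angles; "joint_vel": joint speeds; "effort": joint torques, N m; "ee_pos": TCP position; "eef_rot": TCP orientation; "contact_force": force on the tool from outside, world axes, zero at the start; "torque": the same for the moment, N m; "width": finger opening in mm.
Only numpy, scipy, OpenCV 4.12 (cv2) and the standard library are available. Lean on these libraries where they do the work, as an engineer would, in place of code of your own. Each camera call takes 0.05 s, during which the arm holds its last target.

## Working session

There is one attempt and no reset: what is moved stays moved. The work goes in short steps, Python scripts to look and compute and a shell command to move; the robot and the scene stay as the last step left them, time stands still between calls to the robot, and variables do not carry over. Pictures are saved under pics/ and viewed, and the job is handed in when it is done.

```bash
mkdir -p pics
cat > h.py <<'E'
import numpy as np, cv2
from bench import manip, cams, workorder
def proj(pic,P):
    P=np.atleast_2d(np.array(P,float)); T=np.array(pic["world_to_cam"])
    c=P@T[:3,:3].T+T[:3,3]; c=c*[1,-1,-1]
    uv,_=cv2.projectPoints(c.reshape(-1,1,3),np.zeros(3),np.zeros(3),np.array(pic["camera_matrix"]),np.array(pic["D"],float))
    return uv.reshape(-1,2)
def ray(pic,uv,z):
    uv=np.atleast_2d(np.array(uv,float)); T=np.array(pic["world_to_cam"])
    n=cv2.undistortPoints(uv.reshape(-1,1,2),np.array(pic["camera_matrix"]),np.array(pic["D"],float)).reshape(-1,2)
    d=np.c_[n[:,0],-n[:,1],-np.ones(len(n))]@T[:3,:3]
    o=-T[:3,:3].T@T[:3,3]
    return o+d*((z-o[2])/d[:,2])[:,None]
def save(pic,name,box=None,s=1):
    im=pic["pixels"][...,::-1]
    if box: im=im[box[1]:box[3],box[0]:box[2]]
    if s!=1: im=cv2.resize(im,None,fx=s,fy=s,interpolation=cv2.INTER_CUBIC)
    cv2.imwrite("pics/"+name,im)
E
python3 - <<'E'
from h import *
for n in("top","side"):
    p=cams.read_camera(n); save(p,n+"0.png")
    T=np.array(p["world_to_cam"]); print(n,(-T[:3,:3].T@T[:3,3]).round())
    for l in["organiser","base_disc_center","cloche","dish","timer","tweezers","partition_c0"]:
        try:
            print(l,[(np.round(r["xy"]).tolist(),round(r["p"],2),ray(p,r["xy"],30)[0].round().tolist()) for r in cams.find_in(p,l)])
        except Exception as e: print(l,e)
s=manip.read_state(); print(s)
E
```

```text
top [400.  -2. 936.]
organiser [([288.0, 232.0], 0.73, [482.0, -0.0, 30.0]), ([263.0, 179.0], 0.59, [598.0, 54.0, 30.0])]
base_disc_center [([384.0, 312.0], 0.95, [312.0, -202.0, 30.0]), ([185.0, 298.0], 0.94, [343.0, 217.0, 30.0]), ([289.0, 235.0], 0.85, [476.0, -1.0, 30.0]), ([149.0, 242.0], 0.56, [460.0, 299.0, 30.0])]
cloche [([410.0, 227.0], 0.64, [492.0, -262.0, 30.0])]
dish [([365.0, 150.0], 0.74, [664.0, -170.0, 30.0])]
timer [([228.0, 247.0], 0.97, [450.0, 129.0, 30.0]), ([261.0, 179.0], 0.17, [598.0, 59.0, 30.0])]
tweezers [([354.0, 257.0], 0.7, [428.0, -139.0, 30.0])]
partition_c0 it knows: base_disc_center, cloche, dish, ledge, lip, organiser, pocket, timer, tweezers
side [ 498. -598.  600.]
organiser [([308.0, 204.0], 0.67, [595.0, 40.0, 30.0])]
base_disc_center [([240.0, 140.0], 0.67, [463.0, 262.0, 30.0]), ([250.0, 219.0], 0.63, [484.0, 2.0, 30.0]), ([186.0, 162.0], 0.63, [349.0, 187.0, 30.0]), ([135.0, 327.0], 0.6, [313.0, -220.0, 30.0])]
cloche [([257.0, 335.0], 0.9, [491.0, -240.0, 30.0])]
dish [([362.0, 293.0], 0.88, [657.0, -174.0, 30.0])]
timer [([234.0, 180.0], 
[... 183 characters left out ...]
ers
{'time': 0.7, 'joint_positions': array([-1.41559031e+00,  3.50695368e-01,  1.65181614e+00, -1.04091487e-05,
        1.13908191e+00, -8.45798910e-02]), 'joint_vel': array([-1.23543658e-03,  5.09361610e-04, -9.68090673e-05, -1.38032542e-03,
       -1.21464804e-03,  1.42209115e-03]), 'effort': array([-5.14862277e-04, -5.05945659e+01, -2.91611677e+01, -7.28813438e-05,
        7.69247254e-04,  1.61802262e-05]), 'ee_pos': array([ 130.65274217, -534.23863271,  253.28595372]), 'eef_rot': array([-0.55621238,  0.5562169 , -0.43660902,  0.43660407]), 'contact_force': array([-0.15783622,  0.81691001, -0.30441936]), 'torque': array([ 0.00812877,  0.02907653, -0.05915784]), 'width': 85.65890483459505}
```

View pics/top0.png

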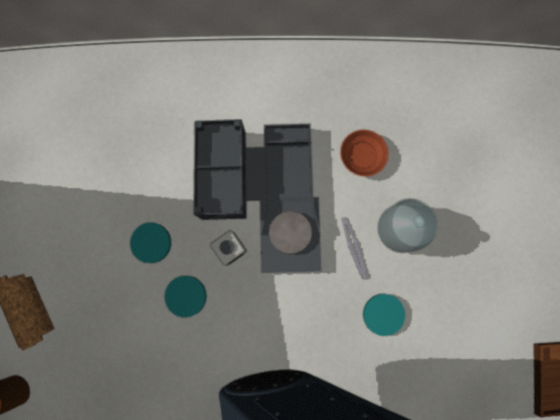

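View pics/side0.png

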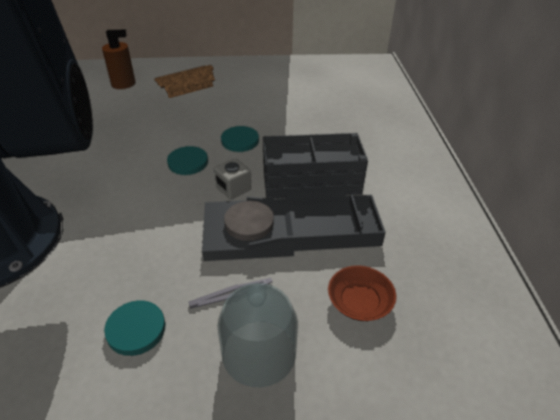

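Run:
```python
from h import *
p=cams.read_camera("top"); save(p,"top1.png",(180,110,380,280),4)
p=cams.read_camera("side"); save(p,"side1.png",(180,130,430,300),3)
for l in["ledge","lip","pocket"]:
  print(l,[(np.round(r["xy"]).tolist(),round(r["p"],2)) for r in cams.find_in(p,l)])
from scipy.spatial.transform import Rotation as R
q=manip.read_state()["eef_rot"]; print(R.from_quat(q,scalar_first=True).as_matrix().round(3))
```

```text
ledge [([308.0, 203.0], 0.58)]
lip [([310.0, 205.0], 0.58)]
pocket [([305.0, 205.0], 0.73)]
[[ 0.238  0.     0.971]
 [-0.971 -0.     0.238]
 [ 0.    -1.     0.   ]]
```

View pics/top1.png

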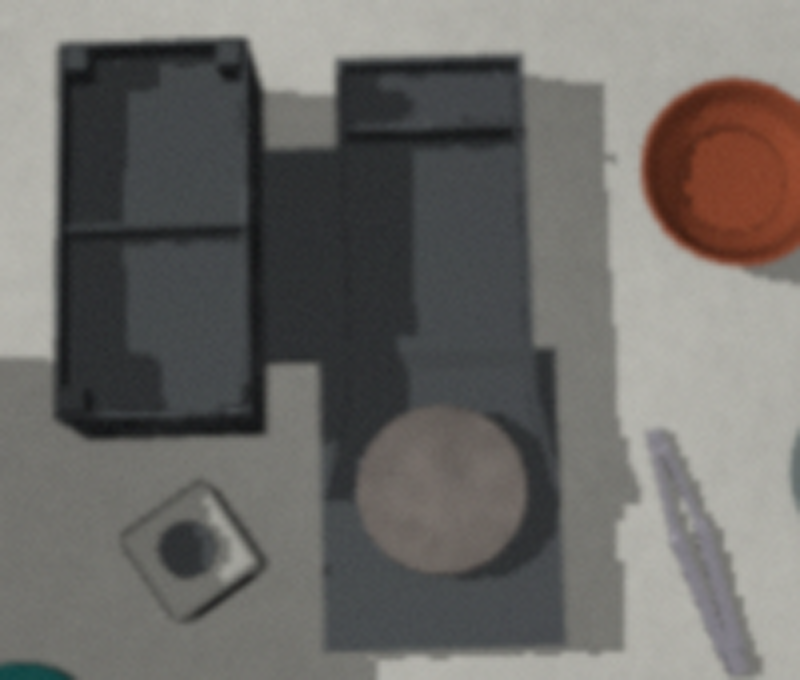

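View pics/side1.png

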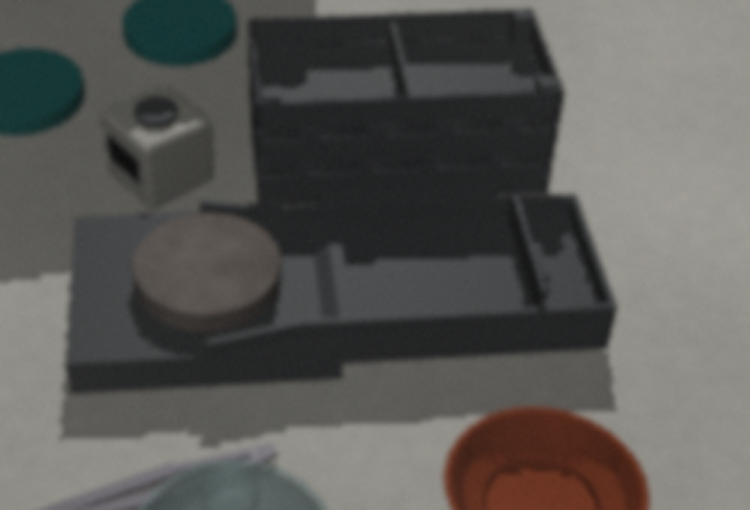

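```bash
cat > fit.py <<'E'
from h import *
from scipy.optimize import least_squares
pt=cams.read_camera("top"); ps=cams.read_camera("side")
obs=[(pt,(261.2,272.5),(-160,64,26)),(pt,(321.2,270.5),(-160,-64,26)),(pt,(264.3,125),(160,'w',36)),(pt,(310.5,124.2),(160,'-w',36)),
(ps,(202.7,250),(-160,-64,26)),(ps,(205,202.3),(-160,64,26)),(ps,(384,231.7),(160,'-w',36)),(ps,(371.7,195.3),(160,'w',36))]
def W(v,P):
    P=np.atleast_2d(P); c,s=np.cos(v[2]),np.sin(v[2])
    return np.c_[v[0]+c*P[:,0]-s*P[:,1],v[1]+s*P[:,0]+c*P[:,1],P[:,2]]
def f(v):
    r=[]
    for p,uv,P in obs:
        y={'w':v[3],'-w':-v[3]}.get(P[1],P[1])
        r+=list(proj(p,W(v,[P[0],y,P[2]]))[0]-uv)
    return r
s=least_squares(f,[520,0,0,52],loss='soft_l1'); v=s.x
if __name__=="__main__":
    print("fit",v.round(3),np.round(s.fun,1))
    np.save("org.npy",v)
    c,si=np.cos(v[2]),np.sin(v[2])
    for p,uv in((pt,(180+442/4,110+490/4)),(ps,(180+207/3,130+258/3))):
        q=ray(p,uv,42)[0]; d=q[:2]-v[:2]; print("disc",q.round(1),"org",[round(c*d[0]+si*d[1],1),round(-si*d[0]+c*d[1],1)])
    # partition top guesses
    for p,uv in((pt,(180+345/4,110+133/4)),(pt,(180+520/4,110+128/4)),(ps,(180+516/3,130+198/3)),(ps,(180+545/3,130+300/3))):
        q=ray(p,uv,46 if uv[1]<205 else 30)[0]; d=q[:2]-v[:2]; print("part",[round(c*d[0]+si*d[1],1),round(-si*d[0]+c*d[1],1)])
    for n,p,box,k in(("t",pt,(180,110,380,280),4),("s",ps,(180,130,430,300),3)):
        im=cv2.resize(p["pixels"][...,::-1],None,fx=k,fy=k,interpolation=cv2.INTER_CUBIC)
        def L(A,col):
            cv2.polylines(im,[np.int32((proj(p,W(v,A)))*k)],False,col,1)
        L([[-160,-64,26],[0,-64,26]],(0,255,0));L([[-160,-64,26],[-160,64,26],[0,64,26]],(0,255,0))
        L([[0,-48,30],[0,48,30],[8,48,30],[8,-48,30]],(0,255,255))
        L([[-79,60,36],[-25,48,36],[160,48,36],[160,-48,36],[-25,-48,36],[-79,-60,36]],(0,0,255))
        L([[-40,95,90],[160,95,90],[160,195,90],[-40,195,90],[-40,95,90]],(255,0,255))
        for x in(113,141): L([[x,-46,46],[x,46,46]],(255,255,0))
        cv2.imwrite(f"pics/fit_{n}.png",im[box[1]*k:box[3]*k,box[0]*k:box[2]*k])
E
python3 fit.py
```

```text
fit [ 5.59373e+02 -2.03500e+00  2.40000e-02  5.03480e+01] [-0.5 -0.6 -0.1 -0.1  0.2  0.  -0.4 -0.2 -0.5  1.3  0.2 -0.2  0.1  0.3
 -0.7 -0.1]
disc [480.1  -5.   42. ] org [np.float64(-79.3), np.float64(-1.0)]
disc [482.3  -2.1  42. ] org [np.float64(-77.1), np.float64(1.8)]
part [np.float64(115.0), np.float64(46.6)]
part [np.float64(115.5), np.float64(-48.1)]
part [np.float64(119.1), np.float64(39.0)]
part [np.float64(123.4), np.float64(-36.5)]
```

View pics/fit_t.png

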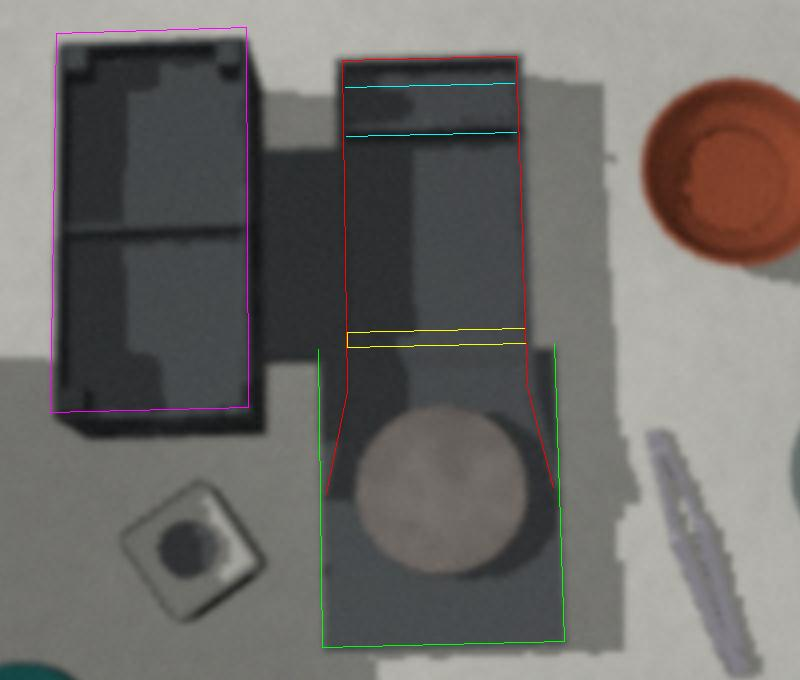

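View pics/fit_s.png

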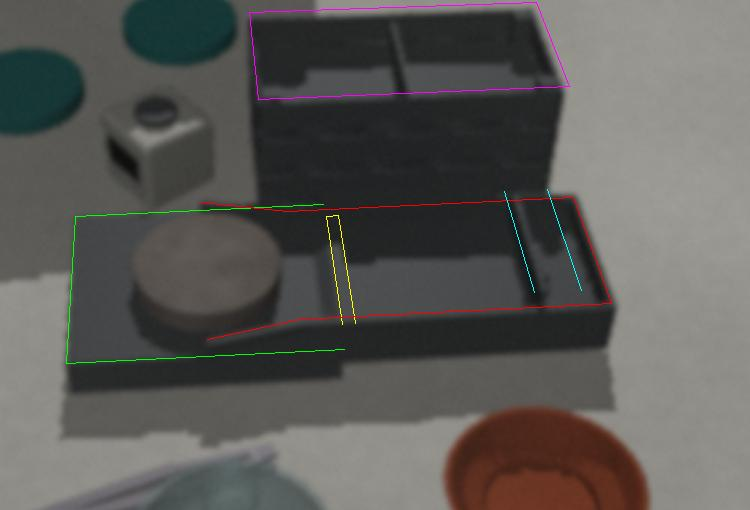

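```bash
sed -i 's/(160,.w.,36)/("e","w",36)/g; s/(160,.-w.,36)/("e","-w",36)/g; s/least_squares(f,\[520,0,0,52\]/least_squares(f,[520,0,0,52,162]/' fit.py
sed -i "s/    r=\[\]/    r=[]\n    g=lambda a:{'w':v[3],'-w':-v[3],'e':v[4]}.get(a,a)/; s/proj(p,W(v,\[P\[0\],y,P\[2\]\]))/proj(p,W(v,[g(P[0]),g(P[1]),P[2]]))/; /y={'w'/d" fit.py
sed -i "s#^def W#k4=lambda a,b:(180+a/4,110+b/4)\nk3=lambda a,b:(180+a/3,130+b/3)\nobs+=[(pt,k4(60,42),(160,195,90)),(pt,k4(248,39),(160,95,90)),(pt,k4(248,418),(-40,95,90)),(pt,k4(57,418),(-40,195,90)),(ps,k3(252,18),(-40,195,90)),(ps,k3(535,12),(160,195,90)),(ps,k3(562,90),(160,95,90)),(ps,k3(258,100),(-40,95,90))]\ndef W#" fit.py
python3 fit.py
```

```text
fit [ 5.57857e+02 -2.84900e+00  2.50000e-02  5.02990e+01  1.61668e+02] [-0.1  0.1  0.4  0.6  0.5 -0.  -0.1 -0.3 -1.4  1.7 -0.6  0.1  0.3  0.6
 -0.6  0.1 -0.6 -1.3 -0.  -2.1  0.6 -1.8 -1.1 -0.6 -1.5 -1.5 -0.3 -3.
  1.6 -0.9 -0.7  0. ]
disc [480.1  -5.   42. ] org [np.float64(-77.8), np.float64(-0.2)]
disc [482.3  -2.1  42. ] org [np.float64(-75.5), np.float64(2.6)]
part [np.float64(116.5), np.float64(47.3)]
part [np.float64(117.0), np.float64(-47.4)]
part [np.float64(120.7), np.float64(39.7)]
part [np.float64(124.9), np.float64(-35.8)]
```

View pics/fit_t.png

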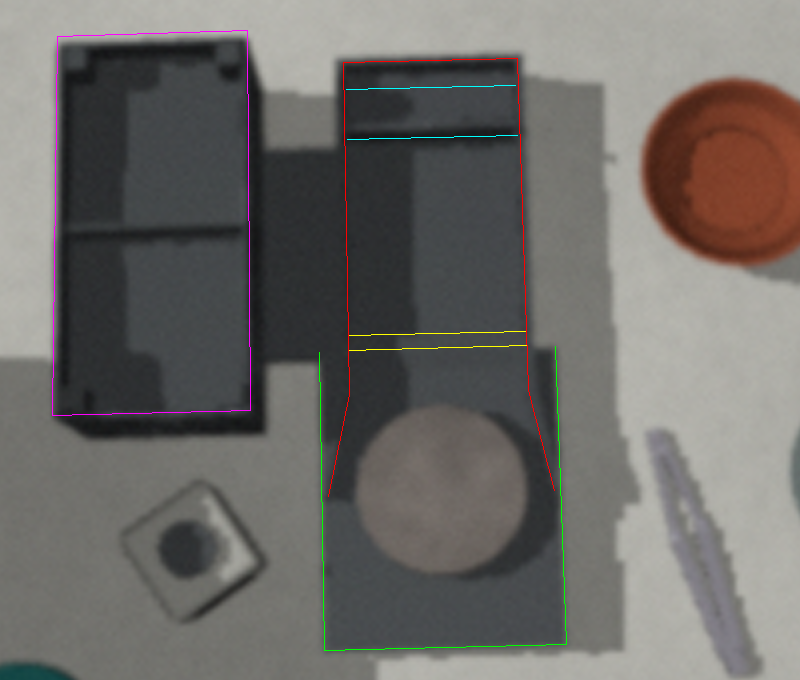

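View pics/fit_s.png

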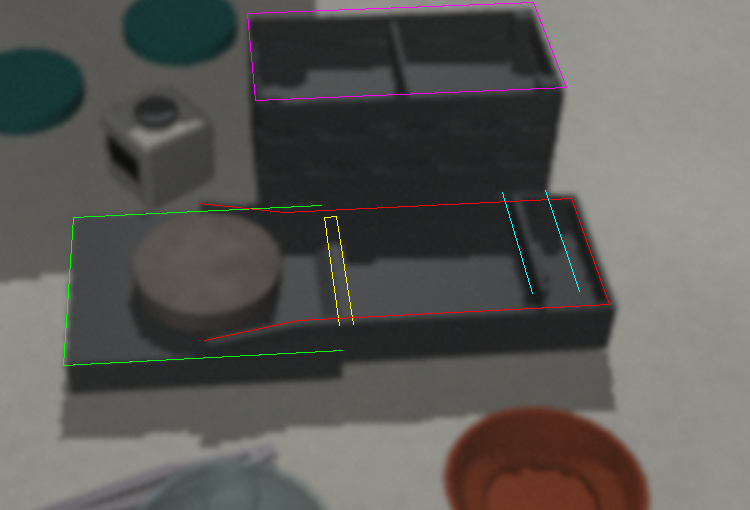

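Candidates: teal discs at top (384,312), (185,298) and (149,242) in the top picture, and the grey stone one at (290,233) on the ledge. Only the grey mottled one is concrete/stone, and the enlarged crop confirms it. The organiser fit agrees to about 2 mm: origin ≈ (557.5, -2.8), yaw ≈ 0.025. The disc is at organiser x ≈ -77. I'll push with the two fingers 40 mm apart, straddling the lane direction.

```bash
python3 -c "
from bench import manip; print(manip.finger_overhang)"; python3 -m inch '[[-445,0,402,8,40],[-445,0,402,12.4,40],[-445,0,402,12.4,40],[-445,0,402,12.4,40],[-445,0,402,12.4,40],[-445,0,402,12.4,40],[-445,0,402,12.4,40],[-445,0,402,12.4,40]]'
```

```text
22.0
time: 1.95
ee_pos: [321.1, -180.5, 253.6]
eef_rot: [0.506, -0.506, 0.494, -0.495]
contact_force: [1.3, -1.6, 0.1]
width: 40.4
```

```bash
python3 -m inch '[[-172,0,98,0,40],[-172,0,98,0,40],[-172,0,98,0,40],[-172,0,98,0,40],[-172,0,98,0,40],[-172,120,98,0,40],[-172,172,98,0,40],[-172,172,98,0,40]]'
python3 - <<'E'
from h import *
from scipy.spatial.transform import Rotation as R
s=manip.read_state(); print(R.from_quat(s["eef_rot"],scalar_first=True).as_matrix().round(4)); print(s["ee_pos"].round(1),s["contact_force"].round(2))
p=cams.read_camera("top"); save(p,"top2.png",(180,110,380,280),4)
p=cams.read_camera("side"); save(p,"side2.png",(150,100,400,280),3)
E
```

```text
time: 2.75
ee_pos: [415.2, -6.7, 102.4]
eef_rot: [0.506, -0.505, 0.493, -0.495]
contact_force: [2.1, 0.2, -1.1]
width: 40.1
[[ 2.300e-02  2.700e-03  9.997e-01]
 [-9.997e-01 -9.000e-04  2.300e-02]
 [ 1.000e-03 -1.000e+00  2.700e-03]]
[415.2  -6.7 102.4] [ 2.11  0.25 -1.14]
```

View pics/side2.png

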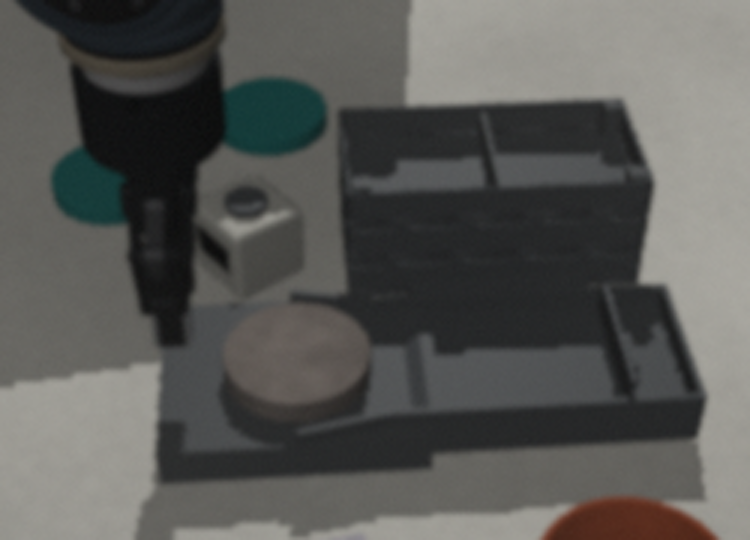

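View pics/top2.png

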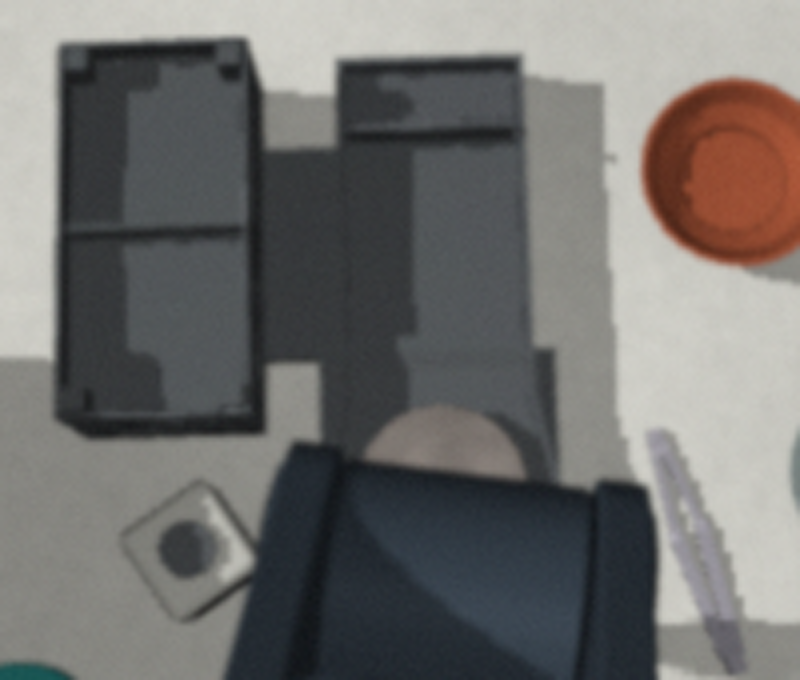

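```bash
python3 -m inch '[[0,25,0,0,40],[0,45,0,0,40],[0,45,0,0,40],[0,45,0,0,40]]'; python3 -m inch '[[0,0,0,0,40],[0,0,0,0,40]]'
```

```text
time: 3.25
ee_pos: [412.3, -6.8, 56.0]
eef_rot: [-0.504, 0.507, -0.497, 0.492]
contact_force: [0.6, -0.6, 0.7]
width: 40.1
time: 3.45
ee_pos: [413.4, -6.9, 57.6]
eef_rot: [-0.504, 0.507, -0.496, 0.493]
contact_force: [-0.7, -0.0, -0.2]
width: 40.1
```

```bash
for i in 1 2; do python3 -m inch '[[0,1,0,0,40],[0,2,0,0,40],[0,2,0,0,40]]'; done; python3 -m inch '[[0,1,0,0,40],[0,2,0,0,40],[0,2,0,0,40]]'
```

```text
time: 3.75
ee_pos: [413.4, -6.9, 55.7]
eef_rot: [-0.504, 0.507, -0.496, 0.493]
contact_force: [0.8, 0.4, -1.0]
width: 40.3
time: 4.05
ee_pos: [413.3, -6.9, 53.5]
eef_rot: [-0.504, 0.507, -0.496, 0.493]
contact_force: [0.1, 0.6, 0.2]
width: 40.1
time: 4.35
ee_pos: [413.1, -6.9, 51.3]
eef_rot: [-0.504, 0.507, -0.496, 0.493]
contact_force: [0.5, 0.9, 0.2]
width: 39.9
```

```bash
python3 -m inch '[[0,1,0,0,40],[0,1.5,0,0,40],[0,1.5,0,0,40]]'; python3 -m inch '[[0,1,0,0,40],[0,1,0,0,40]]'
```

```text
time: 4.65
ee_pos: [413.1, -6.9, 49.8]
eef_rot: [-0.504, 0.507, -0.496, 0.493]
contact_force: [0.2, 0.4, -0.3]
width: 40.1
time: 4.85
ee_pos: [413.1, -6.9, 48.7]
eef_rot: [-0.504, 0.507, -0.496, 0.493]
contact_force: [-0.8, 0.3, -0.1]
width: 39.9
```

```bash
python3 -m inch '[[0,1,0,0,40],[0,1,0,0,40]]'
```

```text
time: 5.05
ee_pos: [413.0, -6.9, 47.6]
eef_rot: [-0.504, 0.507, -0.496, 0.493]
contact_force: [-0.2, -0.9, 0.1]
width: 39.8
```

```bash
python3 -m inch '[[0,1,0,0,40],[0,1,0,0,40]]'
```

```text
time: 5.25
ee_pos: [413.0, -6.9, 46.6]
eef_rot: [-0.504, 0.507, -0.496, 0.493]
contact_force: [1.5, -0.6, 0.9]
width: 40.1
```

```bash
python3 -m inch '[[0,1,0,0,40],[0,1,0,0,40]]'
```

```text
time: 5.45
ee_pos: [413.0, -6.9, 46.4]
eef_rot: [-0.504, 0.507, -0.496, 0.493]
contact_force: [-5.7, 0.0, 23.4]
width: 39.9
```

```bash
python3 -m inch '[[0,1,0,0,40],[0,1,0,0,40]]'
```

```text
time: 5.65
ee_pos: [413.0, -6.9, 46.4]
eef_rot: [-0.504, 0.507, -0.496, 0.493]
contact_force: [-6.7, 1.1, 26.9]
width: 39.6
```

```bash
python3 -m inch '[[0,-3,0,0,40],[0,-6.6,0,0,40],[0,-6.6,0,0,40]]'
python3 - <<'E'
from h import *
from scipy.spatial.transform import Rotation as R
s=manip.read_state(); print(R.from_quat(s["eef_rot"],scalar_first=True).as_matrix().round(4)); print(s["ee_pos"].round(1),s["contact_force"].round(2))
E
```

```text
time: 5.95
ee_pos: [413.3, -6.9, 53.3]
eef_rot: [-0.504, 0.507, -0.496, 0.493]
contact_force: [0.4, -0.1, -0.4]
width: 39.9
[[ 2.230e-02 -5.400e-03  9.997e-01]
 [-9.998e-01 -0.000e+00  2.230e-02]
 [-1.000e-04 -1.000e+00 -5.400e-03]]
[413.3  -6.9  53.3] [ 0.38 -0.14 -0.43]
```

```bash
python3 -m inch '[[0,0,6,0,40],[0,0,12,0,40],[0,0,16,0,40],[0,0,20,0,40],[0,0,25,0,40],[0,0,30,0,40],[0,0,35,0,40],[0,0,40,0,40]]'
```

```text
time: 6.75
ee_pos: [453.6, -6.0, 53.0]
eef_rot: [-0.504, 0.507, -0.496, 0.493]
contact_force: [-2.3, -0.0, 0.2]
width: 40.1
```

```bash
python3 -m inch '[[0,0,5,0,40],[0,0,10,0,40],[0,0,15,0,40],[0,0,20,0,40],[0,0,25,0,40],[0,0,25,0,40]]'
python3 - <<'E'
from h import *
p=cams.read_camera("top"); save(p,"top3.png",(180,110,380,280),4)
p=cams.read_camera("side"); save(p,"side3.png",(150,100,400,280),3)
E
```

```text
time: 7.35
ee_pos: [479.5, -5.5, 52.9]
eef_rot: [-0.504, 0.507, -0.496, 0.493]
contact_force: [-0.1, 0.6, -0.0]
width: 40.2
```

View pics/side3.png

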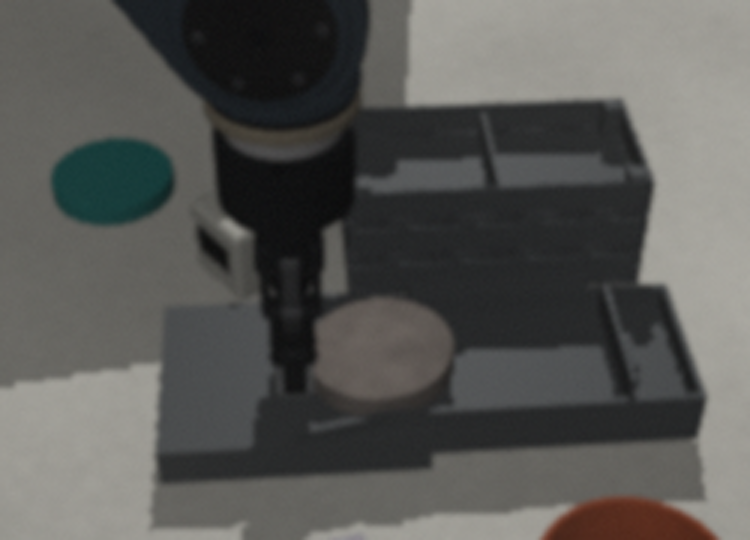

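View pics/top3.png

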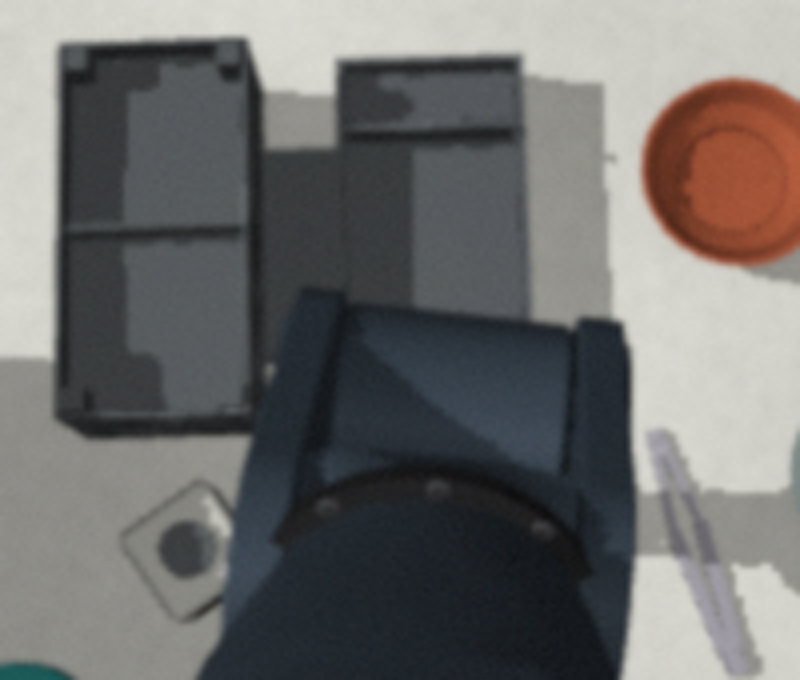

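```bash
for k in 1; do python3 -m inch '[[0,0,4,0,40],[0,0,8,0,40],[0,-0.1,12,0,40],[0,-0.1,16,0,40],[0,-0.2,20,0,40],[0,-0.2,24,0,40],[0,-0.2,28,0,40],[0,-0.3,32,0,40]]'; done
```

```text
time: 8.25
ee_pos: [511.1, -4.8, 53.0]
eef_rot: [-0.504, 0.507, -0.496, 0.493]
contact_force: [-1.8, -0.7, 0.9]
width: 39.6
```

```bash
python3 -m inch '[[0,0,3,0,40],[0,0,6,0,40],[0,-0.1,9,0,40],[0,-0.1,12,0,40],[0,-0.2,15,0,40],[0,-0.2,18,0,40],[0,-0.2,21,0,40],[0,-0.3,24,0,40]]'
python3 - <<'E'
from h import *
p=cams.read_camera("side"); save(p,"side4.png",(200,100,400,260),4)
E
```

```text
time: 9.05
ee_pos: [535.3, -4.2, 53.2]
eef_rot: [-0.504, 0.507, -0.496, 0.493]
contact_force: [-1.5, 0.2, -0.4]
width: 40.0
```

View pics/side4.png

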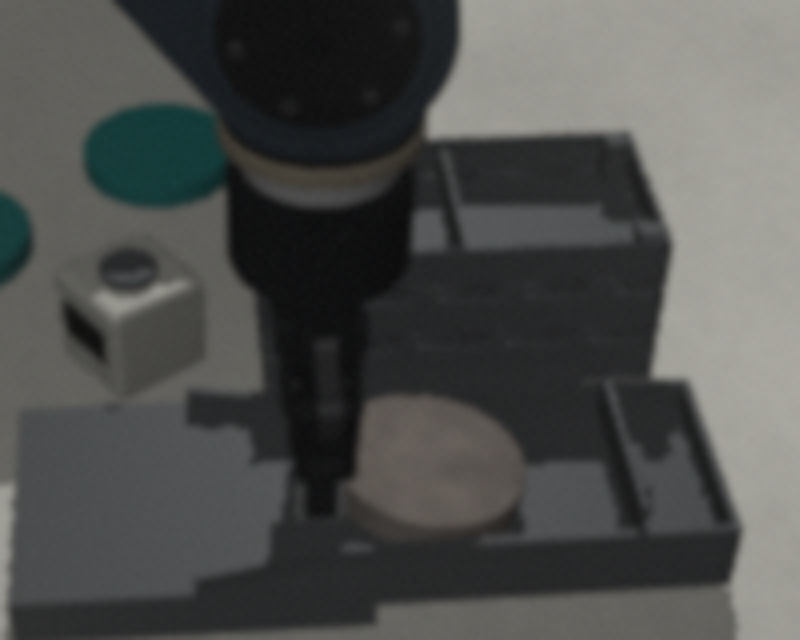

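```bash
python3 -m inch '[[0,0,3,0,40],[0,0,6,0,40],[0,0,9,0,40],[0,0,12,0,40],[0,0,15,0,40],[0,0,18,0,40],[0,0,20,0,40],[0,0,22,0,40]]'
python3 - <<'E'
from h import *
p=cams.read_camera("side"); save(p,"side5.png",(200,100,400,260),4)
E
```

```text
time: 9.9
ee_pos: [557.9, -3.7, 53.1]
eef_rot: [-0.504, 0.507, -0.496, 0.493]
contact_force: [-0.7, 0.5, -0.1]
width: 39.7
```

View pics/side5.png

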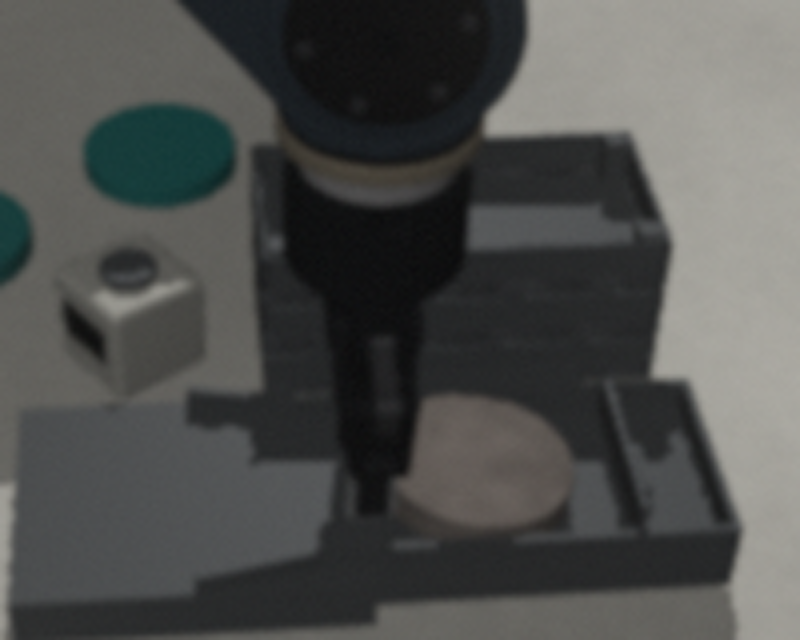

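```bash
python3 -m inch '[[0,0,1,0,40],[0,0,2,0,40],[0,0,3,0,40],[0,0,4,0,40],[0,0,5,0,40],[0,0,6,0,40],[0,0,7,0,40],[0,0,8,0,40]]'
python3 - <<'E'
from h import *
p=cams.read_camera("side"); save(p,"side6.png",(200,100,400,260),4)
E
```

```text
time: 10.75
ee_pos: [566.3, -3.5, 53.1]
eef_rot: [-0.504, 0.507, -0.496, 0.493]
contact_force: [-2.5, -0.1, 0.8]
width: 40.2
```

View pics/side6.png

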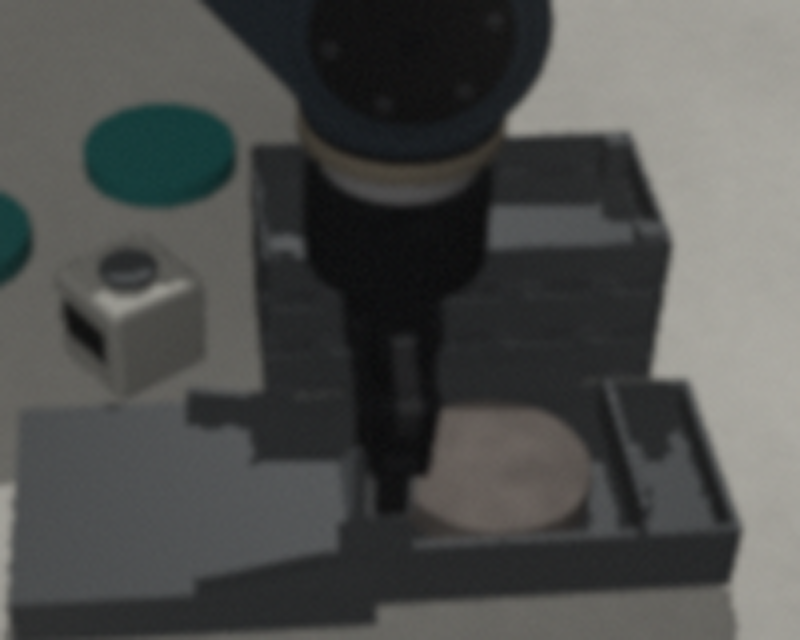

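```bash
python3 -m inch '[[0,0,1,0,40],[0,0,2,0,40],[0,0,3,0,40],[0,0,4,0,40],[0,0,5,0,40],[0,0,5,0,40]]'
python3 - <<'E'
from h import *
p=cams.read_camera("side"); save(p,"side7.png",(280,180,400,260),6)
E
```

```text
time: 11.4
ee_pos: [571.6, -3.4, 53.1]
eef_rot: [-0.504, 0.507, -0.495, 0.493]
contact_force: [-1.3, 0.4, -0.2]
width: 40.1
```

View pics/side7.png

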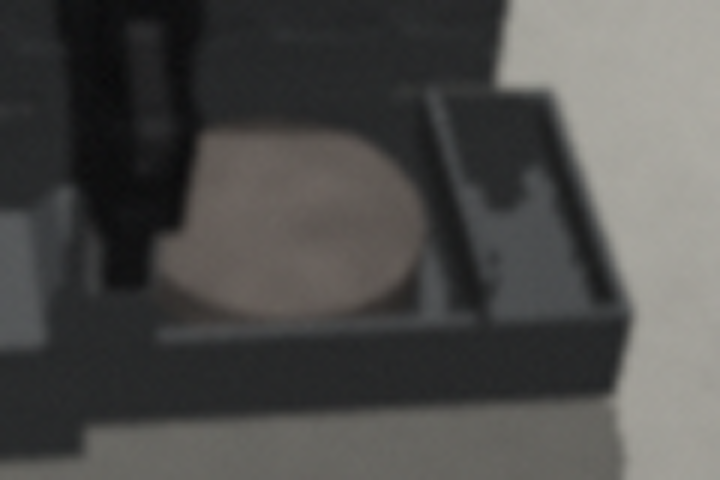

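```bash
python3 -m inch '[[0,0,0.7,0,40],[0,0,1.3,0,40],[0,0,2,0,40],[0,0,2,0,40]]'; for a in 1; do python3 -m inch '[[0,0,0.3,0,40],[0,0,0.3,0,40]]'; done; python3 -m inch '[[0,0,0.3,0,40],[0,0,0.3,0,40]]';  python3 -m inch '[[0,0,0.3,0,40],[0,0,0.3,0,40]]'
```

```text
time: 11.85
ee_pos: [573.6, -3.4, 53.1]
eef_rot: [-0.505, 0.507, -0.495, 0.493]
contact_force: [-0.9, 0.2, 0.9]
width: 40.1
time: 12.05
ee_pos: [573.9, -3.4, 53.1]
eef_rot: [-0.505, 0.507, -0.495, 0.493]
contact_force: [-1.9, -0.2, 0.1]
width: 39.8
time: 12.25
ee_pos: [574.3, -3.4, 53.1]
eef_rot: [-0.505, 0.507, -0.495, 0.493]
contact_force: [-1.0, 0.2, 0.4]
width: 39.9
time: 12.45
ee_pos: [574.6, -3.4, 53.2]
eef_rot: [-0.505, 0.507, -0.495, 0.493]
contact_force: [-1.3, -0.0, -0.3]
width: 40.1
```

```bash
python3 -m inch '[[0,0,0.3,0,40],[0,0,0.3,0,40]]'|grep -E "pos|force";  python3 -m inch '[[0,0,0.3,0,40],[0,0,0.3,0,40]]'|grep -E "pos|force"; python3 -m inch '[[0,0,0.3,0,40],[0,0,0.3,0,40]]'|grep -E "pos|force"; python3 -m inch '[[0,0,0.3,0,40],[0,0,0.3,0,40]]'|grep -E "time|pos|force"
```

```text
ee_pos: [574.9, -3.4, 53.1]
contact_force: [-1.0, -0.1, -0.6]
ee_pos: [575.3, -3.4, 53.1]
contact_force: [-0.4, 1.1, 0.6]
ee_pos: [575.6, -3.4, 53.2]
contact_force: [-0.3, 1.1, -0.4]
time: 13.25
ee_pos: [576.0, -3.4, 53.2]
contact_force: [-1.1, 0.5, -0.5]
```

```bash
python3 -m inch '[[0,0,0.3,0,40],[0,0,0.3,0,40]]'|grep -E "pos|force";  python3 -m inch '[[0,0,0.3,0,40],[0,0,0.3,0,40]]'|grep -E "pos|force"; python3 -m inch '[[0,0,0.3,0,40],[0,0,0.3,0,40]]'|grep -E "time|pos|force"
```

```text
ee_pos: [576.3, -3.3, 53.2]
contact_force: [-2.1, 1.1, 0.6]
ee_pos: [576.7, -3.3, 53.1]
contact_force: [-0.3, 1.0, -1.0]
time: 13.85
ee_pos: [577.0, -3.3, 53.2]
contact_force: [-1.3, 0.9, -0.1]
```

Run:
```python
from h import *
p=cams.read_camera("side"); save(p,"side8.png",(280,180,400,260),6)
```

```text
(no output)
```

View pics/side8.png

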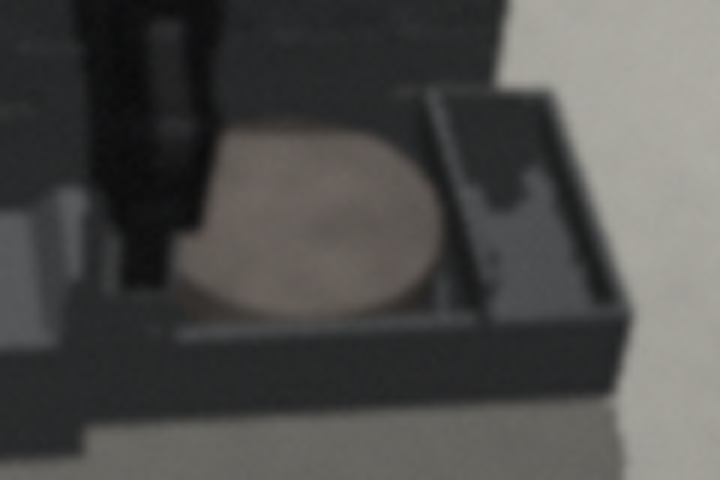

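```bash
python3 -m inch '[[0,0,0.3,0,40],[0,0,0.3,0,40]]'|grep -E "pos|force";  python3 -m inch '[[0,0,0.3,0,40],[0,0,0.3,0,40]]'|grep -E "pos|force"; python3 -m inch '[[0,0,0.3,0,40],[0,0,0.3,0,40]]'|grep -E "time|pos|force"
```

```text
ee_pos: [577.3, -3.3, 53.2]
contact_force: [-1.2, 0.7, 0.3]
ee_pos: [577.7, -3.3, 53.2]
contact_force: [-1.1, 0.4, 0.1]
time: 14.5
ee_pos: [578.0, -3.3, 53.2]
contact_force: [-0.7, -0.2, 0.5]
```

```bash
python3 -m inch '[[0,0,0.3,0,40],[0,0,0.3,0,40]]'|grep -E "pos|force";  python3 -m inch '[[0,0,0.3,0,40],[0,0,0.3,0,40]]'|grep -E "pos|force"; python3 -m inch '[[0,0,0.3,0,40],[0,0,0.3,0,40]]'|grep -E "time|pos|force"
```

```text
ee_pos: [578.4, -3.3, 53.2]
contact_force: [-0.8, 0.7, 0.3]
ee_pos: [578.7, -3.3, 53.2]
contact_force: [-0.1, 1.4, -0.4]
time: 15.1
ee_pos: [579.0, -3.3, 53.2]
contact_force: [-1.0, 1.2, -0.1]
```

```bash
python3 -m inch '[[0,0,0.3,0,40],[0,0,0.3,0,40]]'|grep -E "pos|force";  python3 -m inch '[[0,0,0.3,0,40],[0,0,0.3,0,40]]'|grep -E "time|pos|force"
```

```text
ee_pos: [579.4, -3.3, 53.2]
contact_force: [-1.8, 0.5, -0.4]
time: 15.5
ee_pos: [579.7, -3.3, 53.2]
contact_force: [-1.0, 0.2, 0.5]
```

```bash
python3 -m inch '[[0,0,0.3,0,40],[0,0,0.3,0,40]]'|grep -E "pos|force";  python3 -m inch '[[0,0,0.3,0,40],[0,0,0.3,0,40]]'|grep -E "time|pos|force"
python3 - <<'E'
from h import *
p=cams.read_camera("side"); save(p,"side9.png",(280,180,400,260),6)
E
```

```text
ee_pos: [580.0, -3.3, 53.2]
contact_force: [-1.9, -0.1, -0.2]
time: 15.9
ee_pos: [580.3, -3.2, 53.2]
contact_force: [-1.5, -0.0, -0.1]
```

View pics/side9.png

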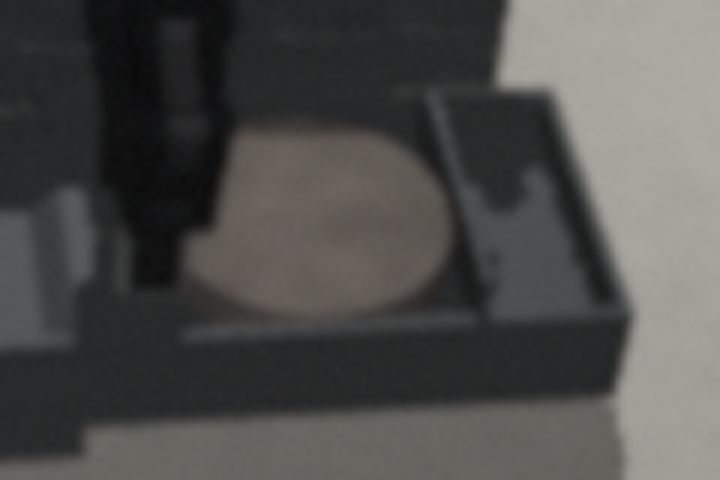

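```bash
python3 -m inch '[[0,0,0.2,0,40],[0,0,0.2,0,40]]'|grep -E "pos|force";  python3 -m inch '[[0,0,0.2,0,40],[0,0,0.2,0,40]]'|grep -E "time|pos|force"
```

```text
ee_pos: [580.3, -3.2, 53.1]
contact_force: [-2.4, 0.7, 0.0]
time: 16.35
ee_pos: [580.4, -3.2, 53.1]
contact_force: [-2.9, 1.3, 1.4]
```

```bash
python3 -m inch '[[0,0,0.2,0,40],[0,0,0.2,0,40]]'|grep -E "pos|force";  python3 -m inch '[[0,0,0.2,0,40],[0,0,0.2,0,40]]'|grep -E "time|pos|force"
```

```text
ee_pos: [580.5, -3.2, 53.0]
contact_force: [-3.9, 0.8, -0.3]
time: 16.75
ee_pos: [580.6, -3.2, 53.0]
contact_force: [-4.4, -0.0, 1.3]
```

```bash
python3 -m inch '[[0,0,0.2,0,40],[0,0,0.2,0,40]]'|grep -E "pos|force";  python3 -m inch '[[0,0,0.2,0,40],[0,0,0.2,0,40]]'|grep -E "time|pos|force"
```

```text
ee_pos: [580.6, -3.2, 52.9]
contact_force: [-5.0, 0.0, 1.2]
time: 17.15
ee_pos: [580.7, -3.2, 52.9]
contact_force: [-5.8, 0.0, 2.0]
```

The force rose steadily from about 1 N to 5.8 N while the motion stalled, so the disc is on the partition. Backing off now.

```bash
python3 -m inch '[[0,0,-0.5,0,40],[0,0,-2,0,40],[0,0,-6,0,40],[0,0,-12,0,40],[0,0,-20,0,40],[0,0,-20,0,40]]'; python3 -m inch '[[0,-30,0,0,40],[0,-70,0,0,40],[0,-110,-40,0,40],[0,-150,-90,0,40],[0,-150,-140,0,40],[0,-150,-160,0,40],[0,-150,-160,0,40],[0,-150,-160,0,40]]'
python3 - <<'E'
from h import *
p=cams.read_camera("side"); save(p,"side10.png",(280,180,400,260),6); save(p,"side10f.png")
for l in ["base_disc_center","timer","cloche","dish","tweezers"]: print(l,[np.round(r["xy"]).tolist() for r in cams.find_in(p,l)])
p=cams.read_camera("top"); save(p,"top10.png",(180,110,380,280),4)
E
```

```text
time: 17.75
ee_pos: [559.6, -3.7, 53.0]
eef_rot: [-0.504, 0.507, -0.496, 0.493]
contact_force: [0.5, 0.4, 0.8]
width: 39.8
time: 18.55
ee_pos: [400.8, -7.3, 204.6]
eef_rot: [-0.504, 0.507, -0.496, 0.493]
contact_force: [0.6, 0.4, 0.9]
width: 40.3
base_disc_center [[133.0, 329.0], [241.0, 141.0], [332.0, 215.0], [180.0, 162.0]]
timer [[234.0, 178.0]]
cloche [[256.0, 336.0]]
dish [[363.0, 293.0]]
tweezers [[216.0, 296.0]]
```

View pics/side10.png

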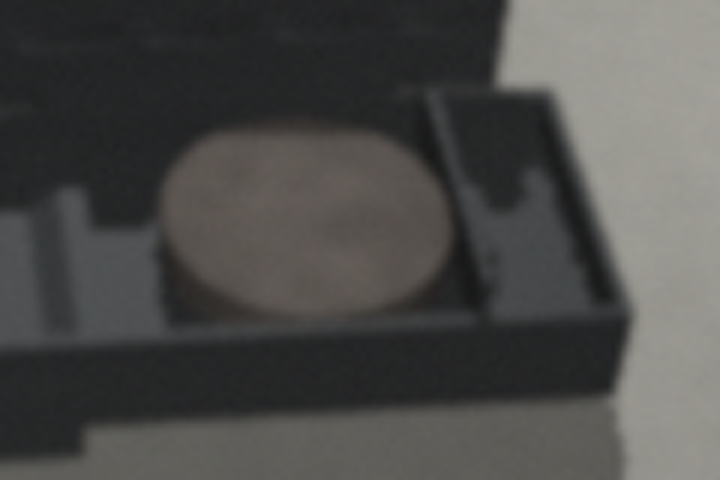

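View pics/top10.png

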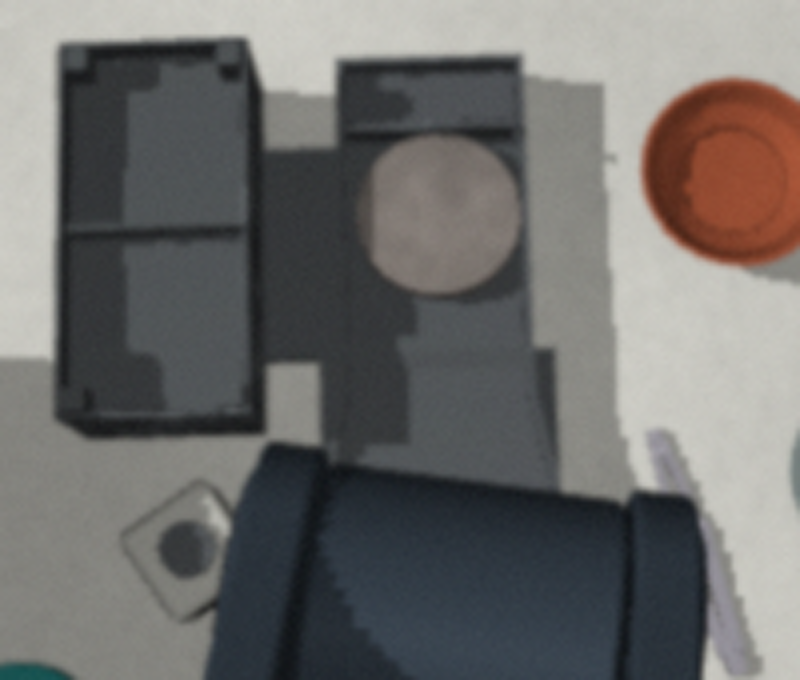

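View pics/side10f.png

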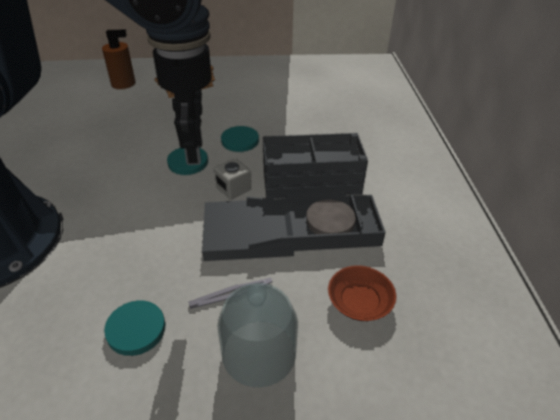

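Both views agree. In the top crop the disc's front edge touches the partition line at (437,133). In the side crop the partition still runs (428,92)–(490,315), as before contact, and the bystanders are where they were.

```bash
python3 -c "
from bench import workorder; print(workorder.hand_in())"
```

```text
the job is handed in; nothing more can be done
None
```

The stone disc is in the pocket, resting against the partition, and I've handed the job in at about 19 s of the 45 s allowed. No verdict was reported.

- **Push:** I used two fingertips 40 mm apart, set about 2.5 mm above the lip after touching the ledge to find its height. That touch pressed on the ledge with about 27 N. The disc slid along the ledge, rode over the lip, tipped and dropped flat.
- **Contact with the partition:** I moved the last few millimetres in 0.2–0.3 mm steps. The force rose steadily from about 1 N to 5.8 N as the disc stopped advancing, so I stopped there and backed straight off. Sliding took about 1 N of that, leaving roughly 4.5 N on the partition, well under the 10 N at which it slips.
- **Last checks:** The pictures show the disc flat with its front edge at the partition line. The partition is in the same pixels as before contact. The timer, tweezers, cloche and dish are in their original places to within about 3 pixels. The arm was clear and the force reading was back to noise.
- **Less certain:** The contact point works out at about 119 mm beyond the organiser's origin. Estimates from the pictures scattered from 115 to 125 mm, so contact rests on the force rise and the pictures rather than a precise position. The disc also sits close to the right-hand side wall, but I felt no sideways force from it.

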